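# Fetch the sample jar from behind the test-strip canisters

### The arm

A 6-joint arm with a two-finger parallel gripper is mounted at the origin on the work surface. World frame = base frame: x ahead of the robot, y to its left, z up, the work surface at z = 0. Lengths are in m, angles in degrees, forces in N, time in s.
With the tool pointing down it reaches from about 0.4 to 0.825 m from the base axis. Payload 7 kg.
Tool frame: the origin (TCP) lies at the very end of the fingers, on their centre line; the grasp point (between the pads) lies 19 mm behind it; z points along the fingers, y is the line along which they close (so a half turn about z gives the same grasp; the last joint's range is limited). The gripper opens to 88 mm and grips with 3 to 60 N. Pads are 19 mm wide; open, the fingers measure 130 mm over their backs; the gripper's body (78 mm by 193 mm) begins 47 mm behind the grasp point.
Start: joints at [-56.832, 20.546, 0.682, 0, -70.136, -16.507], TCP at [0.194, -0.647, 0.227] pointing down, gripper open.
Joint ranges: [-176.03, 176.03], [-82.01, 121.73], [-58.28, 71.71], [-173.87, 95.51], [-174.79, -0.11], [-173.66, 173.66]. Speed limits (degrees/s): [136.94, 136.94, 172.46, 180, 180, 180].

### API

Orientations are given as [roll, pitch, yaw] about the fixed x, y, z axes, in that order (R = Rz(yaw) Ry(pitch) Rx(roll)).
In Python, from plant import get_obs, snapshot, camera_params, close_job, boxes_of, cut_out, landmark_of gives the robot as it stands.
- The arm moves only by the shell command python3 -m inch 'ROWS' [OPENING]. ROWS is text: rows parted by semicolons, each of 6 numbers parted by spaces: the shift along the tool's x, y, z in units of 30 cm (1.0 is 30 cm), then the turn, a rotation vector about the tool's x, y, z in units of pi rad (1.0 is pi rad). A call has 1 to 10 rows; each row is the pose to reach, as a shift and turn from the pose commanded when the call began, along the tool's axes at that moment, turning the shorter way round; what a row does not reach only later rows make up. A row lasts 1/12 s, in which the tool goes at most 41.7 mm and 7.16 degrees, less where a joint would pass 70% of its speed; a pose out of reach is approached as far as the arm can. A call with a number of a shift or a turn outside -1 to 1 is refused whole. A call with a gripper value outside its range is refused whole. OPENING is the closure, from -1 (fully open) to 1 (shut), set as the call begins (- or left out, the last holds). The fingers move at their own pace and stop on an object; the grip force is fixed at half the most. Time passes only in rows, so rows that repeat a pose let the fingers close. It gives the time, the measured TCP pose, the force, the opening and the grip force at its end, in the units of the state.
- get_obs(): the state, without advancing time (a new reading comes with each control period).
- snapshot(name): name is "scene" or "side" or "wrist"; returns the picture (420x560x3 uint8, red, green, blue); there is no depth.
- camera_params(name): a dict with "mtx" (3x3 intrinsics, pixels), "rvec" (rotation vector, rad) and "tvec" (3), from world to camera coordinates, as OpenCV has them. Camera axes: x right, y down, z forward; pixel columns grow to the right and rows downward; lengths in m; the calibration is good to about 2 mm. A picture is of the moment at which its call begins: read the wrist's pose just before it. camera_params takes no time and is no camera call; for the wrist camera it gives the pose at the moment of the call.
- close_job(): hands the job in; it is judged then, once.
Trained networks look in the newest picture that a camera, given by its name, has taken for a name from the list of things; names that differ only in an ending like _2 or _b are one class to them, and where a whole thing is asked for, a point or a joint stands for the part that bears it (a point fixed in the world has none). Each returns a list of dicts, best first, with "p" (0 to 1); they miss things now and then, are a little off and sometimes report something else, mostly with a low value. They report only what shows in the picture. A call takes as long as a camera call. They do not tell look-alikes from the thing itself.
- boxes_of(camera, thing): "rect" ([left, top, width, height] in pixels, round what is visible of it).
- cut_out(camera, thing): "pixels" (420x560 bool, what is visible of it) and "rect" ([left, top, width, height] in pixels, round what is visible of it).
- landmark_of(camera, thing): "uv" ([column, row] in pixels: a listed point, or the origin of a listed thing).
The state is a dict: "clock": time; "joint_pos": joint angles; "qvel": joint speeds; "tau": joint torques, N m; "tool_pos": TCP position; "orientation": TCP orientation; "force": force on the tool from outside, world axes, zero at the start; "moment": the same for the moment, N m; "opening": finger opening in m; "gripper_force": force on a finger pad.
Only numpy, scipy, OpenCV 4.12 (cv2) and the standard library are available. Lean on these libraries where they do the work, as an engineer would, in place of code of your own. Each camera call takes 0.05 s, during which the arm holds its last target. There are 200 camera calls.

### The job

The red-lidded sample jar on the grey tray is hemmed in by the two tall test-strip canisters. First set both canisters upright on the flat light-blue mat and let go of them, leaving the jar where it is until then; next stand the jar upright in the middle of the reader's round dark plate; then put each canister back upright on the middle of the spot of its own colour. Do not knock any of them over, and leave the two small brown vials on the tray standing where they are.

Things in the scene. Friction and masses are not known exactly. Their poses are not given: they have to be found in the camera images.
- canister_green: Closed white test-strip canister with green cap and broad green band, upright round cylinder 50 mm in diameter over its whole height, 125 mm tall, about 150 g. Origin: centre of its underside, z up along it. At the start it stands upright on the green spot, so the two canisters' centres are about 84 mm apart.
- canister_orange: Closed white test-strip canister with orange cap and broad orange band, upright round cylinder 50 mm in diameter over its whole height, 125 mm tall, about 150 g. Origin: centre of its underside, z up along it. At the start it stands upright on the orange spot, so the two canisters' centres are about 84 mm apart.
- jar: Closed low sample jar, clear with white label and red lid, round, 50 mm in diameter, 50 mm tall, about 120 g. Origin: centre of its underside. At the start it stands on the grey tray 42 mm along the spots' +x and midway between the canisters, 9 mm clear of both: a gripper cannot come down over it while they stand there. (A jar with a white lid elsewhere is not wanted.)
- spot_green: Flat green disc, 62 mm across, 2 mm thick, with green tab 44 mm wide reaching 60 mm out on the robot's side; fixed on a grey tray (130 x 210 x 6 mm). Own place of the green-capped canister. Origin: centre of the disc's underside, 6 mm above the table; the canister stands 2 mm above it. x points away from the tab; the other spot is 84 mm off along +y or -y.
- spot_orange: Flat orange disc, 62 mm across, 2 mm thick, with orange tab 44 mm wide reaching 60 mm out on the robot's side; fixed on a grey tray (130 x 210 x 6 mm). Own place of the orange-capped canister. Origin: centre of the disc's underside, 6 mm above the table; the canister stands 2 mm above it. x points away from the tab; the other spot is 84 mm off along +y or -y.
- mat: Flat light-blue mat, fixed on the table, 130 mm (its x) by 200 mm (its y), 3 mm thick; the side area for the canisters, empty at the start. Origin: centre of its underside, at table height; a canister on it stands 3 mm above the origin.
- reader: Low white reader with a blue skirt, fixed on the table: housing 110 mm (its x) by 150 mm (its y, from -53 to +97 mm), 30 mm high, with a small blue screen at its +y end. On it a flat round dark steel plate, 68 mm in diameter, 3 mm high. Origin: at table height right under the centre of the plate, whose top is 33 mm above it.
- vial_left: Small brown dropper vial with a black cap, 20 mm in diameter, 40 mm tall, 30 g, loose; it stands on the grey tray's far left (+y) corner, about 87 mm from the jar's centre, and is to be left alone. Origin: centre of its underside.
- vial_right: Small brown dropper vial with a black cap, 20 mm in diameter, 40 mm tall, 30 g, loose; it stands on the grey tray's far right (-y) corner, about 87 mm from the jar's centre, and is to be left alone. Origin: centre of its underside.
Not all that is in view belongs to the job. Leave any yellow look-alike of the jar alone.

How it is judged:
By the outcome, as a careful person would: the job done as asked, in the order asked, and still so for the second after the job is handed in, with the robot touching nothing.
It also fails if it takes over 133 s, if anything falls off the work surface, if the arm or the gripper's body presses on something with over 40 N, if the wrist force passes 120 N, or if a joint passes its speed limit or range.

## Working session

There is one attempt and no reset: what is moved stays moved. The work goes in short steps, Python scripts to look and compute and a shell command to move; the robot and the scene stay as the last step left them, time stands still between calls to the robot, and variables do not carry over. Pictures are saved under pics/ and viewed, at most 14 in all, crops included, and the job is handed in when it is done.

```bash
mkdir -p pics; ls; cat > h.py <<'E'
import numpy as np, cv2
from plant import *
def cam(n):
    p=camera_params(n); return np.array(p["mtx"]),np.array(p["rvec"],float),np.array(p["tvec"],float)
def ray(n,uv,z,p=None):
    K,r,t=p or cam(n); R=cv2.Rodrigues(r)[0]; c=-R.T@t.ravel()
    d=R.T@np.linalg.inv(K)@np.array([uv[0],uv[1],1.]); return c+d*(z-c[2])/d[2]
def proj(n,P):
    K,r,t=cam(n); return cv2.projectPoints(np.array(P,float).reshape(-1,3),r,t,K,None)[0].reshape(-1,2)
E
python3 - <<'E'
from h import *
for n in("scene","side"):
    cv2.imwrite(f"pics/{n}0.png",snapshot(n)[:,:,::-1])
    for t,z in dict(canister_green=.008,canister_orange=.008,jar=.006,spot_green=.006,spot_orange=.006,mat=0,reader=0,vial_left=.006,vial_right=.006).items():
        print(n,t,[(np.round(l["uv"]),round(l["p"],2),ray(n,l["uv"],z).round(3)) for l in landmark_of(n,t)[:3]])
o=get_obs();print(o["clock"],o["orientation"],o["opening"])
E
```

```text
pics
scene canister_green [(array([122., 203.]), 0.72, array([ 0.535, -0.351,  0.008]))]
scene canister_orange [(array([162., 204.]), 0.91, array([ 0.544, -0.264,  0.008]))]
scene jar [(array([138., 218.]), 0.94, array([ 0.587, -0.305,  0.006])), (array([169., 255.]), 0.9, array([ 0.698, -0.219,  0.006])), (array([122., 253.]), 0.57, array([ 0.69 , -0.309,  0.006]))]
scene spot_green [(array([126., 205.]), 0.51, array([ 0.54 , -0.341,  0.006]))]
scene spot_orange [(array([162., 204.]), 0.64, array([ 0.54 , -0.264,  0.006]))]
scene mat [(array([431., 198.]), 0.75, array([0.544, 0.313, 0.   ]))]
scene reader [(array([293., 209.]), 0.69, array([0.565, 0.015, 0.   ]))]
scene vial_left [(array([176., 223.]), 0.6, array([ 0.606, -0.223,  0.006]))]
scene vial_right [(array([ 89., 220.]), 0.78, array([ 0.586, -0.405,  0.006]))]
side canister_green [(array([407., 287.]), 0.89, array([ 0.542, -0.351,  0.008])), (array([286., 223.]), 0.31, array([0.566, 0.003, 0.008]))]
side canister_orange [(array([374., 272.]), 0.73, array([ 0.541, -0.268,  0.008]))]
side jar [(array([396., 275.]), 0.92, array([ 0.563, -0.315,  0.006])), (array([387., 226.]), 0.77, array([ 0.704, -0.227,  0.006]))]
side spot_green [(array([403., 291.]), 0.84, array([ 0.528, -0.348,  0.006]))]
side spot_orange [(array([376., 273.]), 0.78, array([ 0.54 , -0.273,  0.006]))]
side mat [(array([200., 190.]), 0.87, array([0.551, 0.298, 0.   ])), (array([434., 280.]), 0.24, array([ 0.602, -0.396,  0.   ]))]
side reader [(array([286., 219.]), 0.69, array([0.585, 0.015, 0.   ]))]
side vial_left []
side vial_right [(array([405., 287.]), 0.48, array([ 0.542, -0.347,  0.006])), (array([438., 280.]), 0.41, array([ 0.604, -0.404,  0.006]))]
1.0 [-1.79999162e+02  2.58514561e-04 -1.63337733e+02] 0.08760548633705988
```

View pics/scene0.png

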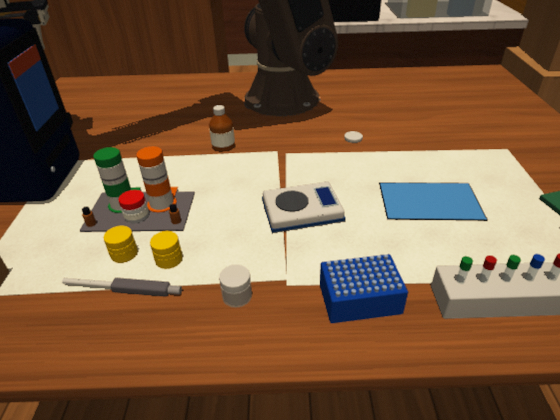

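View pics/side0.png

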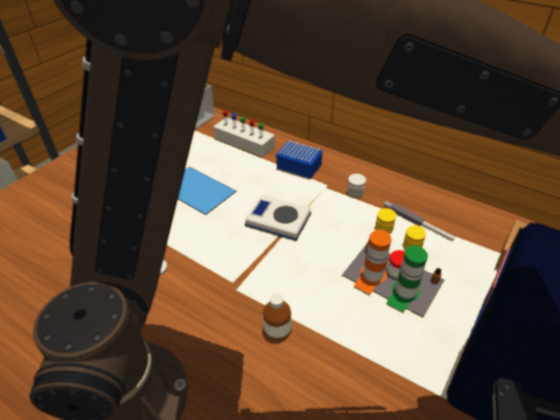

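```bash
python3 - <<'E'
from h import *
K,r,t=cam("wrist");R=cv2.Rodrigues(r)[0];print(K,-R.T@t.ravel(),R[2])
o=get_obs();T=np.array(o["tool_pos"]);
cv2.imwrite("pics/w0.png",snapshot("wrist")[:,:,::-1])
c,s=np.cos(np.radians(o["orientation"][2])),np.sin(np.radians(o["orientation"][2]))
d=np.array([.48,-.31,.36])-T; print([(d[0]*c+d[1]*s)/.3,(d[0]*s-d[1]*c)/.3,-d[2]/.3])
E
```

```text
[[302.84953355   0.         276.88538949]
 [  0.         302.84953355 209.64149452]
 [  0.           0.           1.        ]] [ 0.13088166 -0.66536456  0.38565959] [ 0.23354212  0.06960038 -0.9698525 ]
[np.float64(-1.2365726792250837), np.float64(0.8012543965096557), np.float64(-0.4448074197669972)]
```

View pics/w0.png

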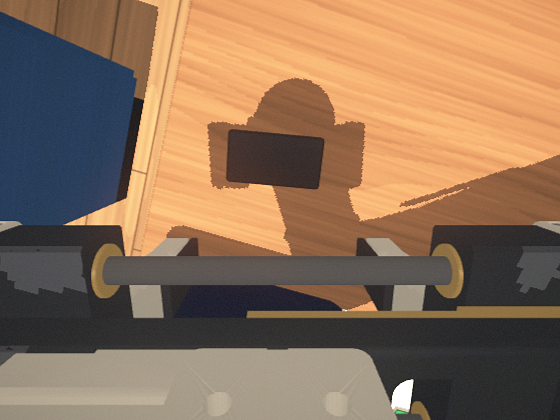

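```bash
cat >> h.py <<'E'
from scipy.spatial.transform import Rotation as Ro
def go(x,y,z,yaw,off=0):
    """units to get from measured pose to TCP x,y,z pointing down at yaw"""
    o=get_obs(); A=Ro.from_euler("xyz",o["orientation"],degrees=True); B=Ro.from_euler("xyz",[180,0,yaw],degrees=True)
    s=A.inv().apply(np.array([x,y,z])-o["tool_pos"])/.3; w=(A.inv()*B).as_rotvec()/np.pi
    print("shift",s.round(3),"turn",w.round(3),"t",round(o["clock"],2))
E
python3 -m inch '0 0 -0.13 0 0 0;0 0 -0.27 0 0 0;-0.8 0.54 -0.577 0 0 -0.3;-0.8 0.54 -0.577 0 0 -0.3;-0.8 0.54 -0.577 0 0 -0.3;-0.8 0.54 -0.577 0 0 -0.3;-0.8 0.54 -0.577 0 0 -0.3;-0.8 0.54 -0.577 0 0 -0.3;-0.8 0.54 -0.577 0 0 -0.3;-0.8 0.54 -0.577 0 0 -0.3'
python3 -c "
from h import *
go(.56,-.2,.4,-80)"
```

```text
clock: 1.88
tool_pos: [0.3797, -0.4198, 0.4023]
orientation: [-179.8, -0.0, -108.8]
force: [0.1, -0.9, -0.4]
opening: 0.0874
gripper_force: 0.0
shift [-0.887 -0.333  0.009] turn [-0.001 -0.    -0.16 ] t 1.88
```

```bash
R='-0.887 -0.333 0 0 0 -0.16'; python3 -m inch '-0.89 -0.33 0 0 0 -0.16;-0.89 -0.33 0 0 0 -0.16;-0.89 -0.33 0 0 0 -0.16;-0.89 -0.33 0 0 0 -0.16;-0.89 -0.33 0 0 0 -0.16;-0.89 -0.33 0 0 0 -0.16;-0.89 -0.33 0 0 0 -0.16;-0.89 -0.33 0 0 0 -0.16;-0.89 -0.33 0 0 0 -0.16;-0.89 -0.33 0 0 0 -0.16'
python3 - <<'E'
from h import *
cv2.imwrite("pics/w1.png",snapshot("wrist")[:,:,::-1])
for t,z in dict(canister_green=.008,canister_orange=.008,jar=.006,spot_green=.006,spot_orange=.006,vial_left=.006,vial_right=.006).items():
    print(t,[(np.round(l["uv"]),round(l["p"],2),ray("wrist",l["uv"],z).round(3)) for l in landmark_of("wrist",t)[:3]])
E
```

```text
clock: 2.72
tool_pos: [0.5588, -0.2034, 0.3996]
orientation: [180.0, -0.0, -80.5]
force: [0.6, -0.4, 0.6]
opening: 0.0875
gripper_force: 0.0
canister_green [(array([305.,  85.]), 0.8, array([ 0.535, -0.355,  0.008]))]
canister_orange [(array([296., 134.]), 0.96, array([ 0.535, -0.274,  0.008]))]
jar [(array([196., 147.]), 0.77, array([ 0.707, -0.222,  0.006])), (array([217., 101.]), 0.66, array([ 0.681, -0.306,  0.006])), (array([281., 106.]), 0.64, array([ 0.569, -0.315,  0.006]))]
spot_green [(array([308.,  84.]), 0.64, array([ 0.529, -0.359,  0.006]))]
spot_orange [(array([295., 136.]), 0.74, array([ 0.536, -0.27 ,  0.006]))]
vial_left [(array([256., 154.]), 0.57, array([ 0.6  , -0.227,  0.006]))]
vial_right [(array([274.,  52.]), 0.63, array([ 0.595, -0.398,  0.006]))]
```

View pics/w1.png

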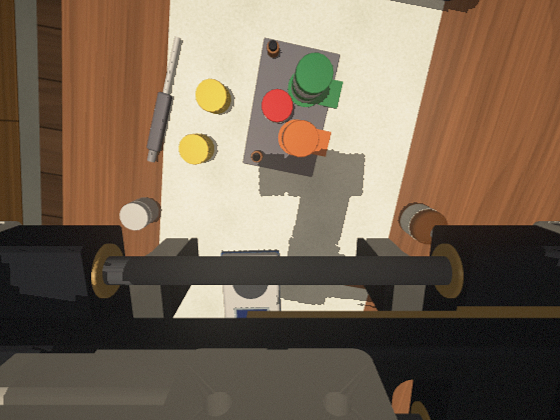

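The wrist view shows the green cap at (314,73), the orange cap at (299,138) and the red lid at (277,105). The look-alikes are two yellow jars at (212,96) and (195,149), a white-lidded jar at (138,213) and a brown bottle at (425,220). I choose the red lid between the canisters. Next I measure precisely by colour and check it in one close crop.

```bash
cat >> h.py <<'E'
def blob(n,im,h0,h1,roi,z,rad=None,smin=120,p=None):
    """fit disc of the given radius at height z to the coloured blob: returns world xy and min-circle"""
    x0,y0,x1,y1=roi; hsv=cv2.cvtColor(im,cv2.COLOR_RGB2HSV); m=((hsv[...,0]>=h0)&(hsv[...,0]<=h1)&(hsv[...,1]>=smin)&(hsv[...,2]>40)).astype(np.uint8)
    if h0<0: m|=((hsv[...,0]>=180+h0)&(hsv[...,1]>=smin)&(hsv[...,2]>40)).astype(np.uint8)
    k=np.zeros_like(m);k[y0:y1,x0:x1]=1;m*=k
    c=max(cv2.findContours(m,cv2.RETR_EXTERNAL,cv2.CHAIN_APPROX_NONE)[0],key=cv2.contourArea)
    return m,c
def rt(n,cont,z):
    return np.array([ray(n,u,z)[:2] for u in cont.reshape(-1,2)])
E
python3 - <<'E'
from h import *
from scipy.optimize import least_squares
im=cv2.imread("pics/w1.png")[:,:,::-1].copy()
def circ(h0,h1,roi,z,r):
    m,c=blob("wrist",im,h0,h1,roi,z); q=rt("wrist",c,z)
    f=least_squares(lambda a:np.hypot(*(q-a).T)-r,q.mean(0),loss="soft_l1",f_scale=.001); e=f.fun
    print(f.x.round(4),"n",len(q),"rms mm",1e3*np.sqrt(np.mean((np.hypot(*(q-f.x).T)-r)**2)), "medr",np.median(np.hypot(*(q-f.x).T)).round(4))
    return f.x
g=circ(45,85,(285,45,340,100),.133,.025)
o=circ(5,18,(270,110,325,165),.133,.025)
j=circ(-8,4,(255,85,300,125),.056,.025)
d=o-g;print("dist",np.hypot(*d),"yawx",np.degrees(np.arctan2(d[1],d[0]))-90,"jar rel",[(j-(g+o)/2)@d/np.hypot(*d),(j-(g+o)/2)@np.array([d[1],-d[0]])/np.hypot(*d)])
u=cv2.resize(im[30:190,180:360],None,fx=4,fy=3.7,interpolation=1)[:590]
cv2.imwrite("pics/c1.png",u[:,:,::-1])
E
```

```text
[ 0.5515 -0.3744] n 183 rms mm 7.300635839803125 medr 0.0251
[ 0.5362 -0.2675] n 132 rms mm 5.661673924570889 medr 0.0284
[ 0.5762 -0.311 ] n 90 rms mm 1.1084394376881954 medr 0.024
dist 0.10797161806854538 yawx 8.145866908548342 jar rel [np.float64(0.005212535187271625), np.float64(0.033397111637350464)]
```

View pics/c1.png

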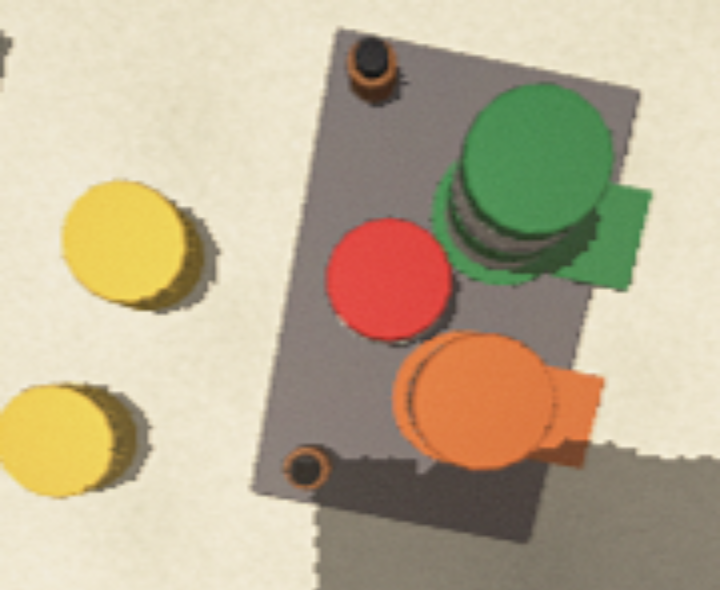

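```bash
python3 - <<'E'
from h import *
f=lambda u,z:ray("wrist",(180+(u[0]-1.5)/4,30+(u[1]-1.5)/3.7),z)[:2]
g=f((537.5,160.5),.133);o=f((483,401),.133);j=f((389,279),.056)
c=np.array([f(u,.006) for u in((338,28),(640,91),(528,542),(254,491))])
d=o-g;L=np.hypot(*d);ux=np.array([d[1],-d[0]])/L
print(g,o,j,"dist",L,"yaw",np.degrees(np.arctan2(ux[1],ux[0])),"jar",(j-(g+o)/2)@d/L,(j-(g+o)/2)@ux)
e=(c[0]+c[3]-c[1]-c[2]);print("tray",c.mean(0),np.degrees(np.arctan2(e[1],e[0])),[np.hypot(*(c[i]-c[i-1])).round(4) for i in range(4)])
yaw=np.degrees(np.arctan2(e[1],e[0]))
go(*g,.25,yaw-90);go(*o,.25,yaw-90)
E
```

```text
[ 0.53385119 -0.35195854] [ 0.53631223 -0.26801444] [ 0.57617546 -0.31158475] dist 0.08398017073140693 yaw -1.679294481684982 jar -0.0003933140657229733 0.041122938368572524
tray [ 0.5541882  -0.31062464] -1.9992512101645157 [np.float64(0.2084), np.float64(0.1282), np.float64(0.208), np.float64(0.1273)]
shift [0.473 0.162 0.5  ] turn [-0.    -0.     0.063] t 3.12
shift [0.198 0.108 0.5  ] turn [-0.    -0.     0.063] t 3.12
```

```bash
python3 -m inch '0.2 0.11 0.4 0 0 0.063;0.2 0.11 0.7 0 0 0.063;0.2 0.11 0.8 0 0 0.063;0.2 0.11 0.8 0 0 0.063;0.2 0.11 0.8 0 0 0.063;0.2 0.11 0.8 0 0 0.063;0.2 0.11 0.8 0 0 0.063;0.2 0.11 0.8 0 0 0.063;0.2 0.11 0.8 0 0 0.063' -1
python3 - <<'E'
from h import *
go(.5363,-.2680,.08,-91.8)
snapshot("scene")
for n,t,z in(("scene","mat",.003),):
    r=cut_out(n,t)[0];m=r["pixels"].astype(np.uint8);c=max(cv2.findContours(m,0,1)[0],key=cv2.contourArea)
    q=rt(n,c,z).astype(np.float32);print(t,r["p"],cv2.minAreaRect(q))
E
```

```text
clock: 3.87
tool_pos: [0.5374, -0.2687, 0.1617]
orientation: [-179.9, -0.1, -91.9]
force: [-0.0, -0.0, 0.8]
opening: 0.088
gripper_force: 0.0
shift [-0.002  0.004  0.272] turn [-0.001 -0.    -0.   ] t 3.87
mat 0.95 ((0.5528684854507446, 0.3077349066734314), (0.20269064605236053, 0.13365438580513), 86.81793975830078)
```

```bash
python3 -m inch '-0.002 0.004 0.09 0 0 0;-0.002 0.004 0.18 0 0 0;-0.002 0.004 0.24 0 0 0;-0.002 0.004 0.272 0 0 0;-0.002 0.004 0.272 0 0 0;-0.002 0.004 0.272 0 0 0' -1
python3 -m inch '0 0 0 0 0 0;0 0 0 0 0 0;0 0 0 0 0 0;0 0 0 0 0 0;0 0 0 0 0 0;0 0 0 0 0 0;0 0 0 0 0 0;0 0 0 0 0 0' 1
```

```text
clock: 4.47
tool_pos: [0.5361, -0.2675, 0.0796]
orientation: [-179.9, -0.0, -91.8]
force: [-0.0, 0.2, 1.2]
opening: 0.0878
gripper_force: 0.0
clock: 5.13
tool_pos: [0.5351, -0.2675, 0.0782]
orientation: [-180.0, -0.0, -91.9]
force: [0.4, 0.4, 1.3]
opening: 0.0497
gripper_force: 29.9
```

```bash
python3 -m inch '0 0 -0.05 0 0 0;0 0 -0.15 0 0 0;0 0 -0.27 0 0 0;-0.08 0 -0.34 0 0 0;-0.2 0 -0.34 0 0 0;-0.33 0 -0.34 0 0 0;-0.46 0 -0.34 0 0 0;-0.6 0 -0.34 0 0 0;-0.73 0 -0.34 0 0 0;-0.86 0 -0.34 0 0 0'
python3 -m inch '-0.13 0 0 0 0 0;-0.26 0 0 0 0 0;-0.39 0 0 0 0 0;-0.52 0 0 0 0 0;-0.65 0 0 0 0 0;-0.78 0 0 0 0 0;-0.9 0 0 0 0 0;-0.98 0 0 0 0 0;-1 0 0 0 0 0;-1 0 0 0 0 0'
python3 -c "
from h import *
go(.5545,.353,.0735,-91.8)"
```

```text
clock: 5.97
tool_pos: [0.5428, -0.0077, 0.18]
orientation: [180.0, 0.0, -91.9]
force: [1.8, -0.1, -1.5]
opening: 0.0497
gripper_force: 29.9
clock: 6.8
tool_pos: [0.5528, 0.2919, 0.1791]
orientation: [179.9, -0.0, -91.8]
force: [0.4, -0.5, -1.0]
opening: 0.0497
gripper_force: 29.9
shift [-0.204  0.     0.352] turn [ 0. -0.  0.] t 6.8
```

```bash
python3 -m inch '-0.1 0 0 0 0 0;-0.18 0 0.05 0 0 0;-0.204 0 0.12 0 0 0;-0.204 0 0.2 0 0 0;-0.204 0 0.26 0 0 0;-0.204 0 0.3 0 0 0;-0.204 0 0.325 0 0 0;-0.204 0 0.335 0 0 0;-0.204 0 0.342 0 0 0;-0.204 0 0.342 0 0 0'
python3 -m inch '0 0 0.004 0 0 0;0 0 0.008 0 0 0;0 0 0.01 0 0 0;0 0 0.01 0 0 0;0 0 0.01 0 0 0'
```

```text
clock: 7.63
tool_pos: [0.5557, 0.3513, 0.0781]
orientation: [-180.0, 0.0, -91.9]
force: [-0.1, -0.1, -1.0]
opening: 0.0501
gripper_force: 29.9
clock: 8.05
tool_pos: [0.5553, 0.3515, 0.0747]
orientation: [-180.0, 0.0, -91.9]
force: [-0.3, -0.2, -1.7]
opening: 0.0499
gripper_force: 29.9
```

```bash
python3 -m inch '0 0 0.002 0 0 0;0 0 0.004 0 0 0;0 0 0.004 0 0 0;0 0 0.004 0 0 0'; python3 -m inch '0 0 0.002 0 0 0;0 0 0.004 0 0 0;0 0 0.004 0 0 0;0 0 0.004 0 0 0'
```

```text
clock: 8.38
tool_pos: [0.5552, 0.3515, 0.0732]
orientation: [180.0, 0.0, -91.9]
force: [-0.7, 0.1, -1.5]
opening: 0.0497
gripper_force: 29.9
clock: 8.72
tool_pos: [0.5555, 0.3516, 0.0731]
orientation: [-180.0, 0.0, -91.9]
force: [-1.9, -0.6, 6.3]
opening: 0.0496
gripper_force: 29.9
```

```bash
python3 -m inch '0 0 0 0 0 0;0 0 0 0 0 0;0 0 0 0 0 0;0 0 0 0 0 0;0 0 0 0 0 0;0 0 -0.08 0 0 0;0 0 -0.2 0 0 0;0 0 -0.33 0 0 0;0 0 -0.46 0 0 0;0 0 -0.6 0 0 0' -1
python3 -m inch '0.13 0 -0.13 0 0 0;0.26 0 -0.13 0 0 0;0.39 0 -0.13 0 0 0;0.52 0 -0.13 0 0 0;0.65 0 -0.13 0 0 0;0.75 0 -0.13 0 0 0;0.8 0 -0.13 0 0 0;0.8 0 -0.13 0 0 0;0.8 0 -0.13 0 0 0'
python3 - <<'E'
from h import *
cv2.imwrite("pics/w2.png",snapshot("wrist")[:,:,::-1])
np.savez("w2.npz",*cam("wrist"))
print([(l["uv"],l["p"]) for l in landmark_of("wrist","reader")])
go(.5338,-.352,.16,-91.8)
E
```

```text
clock: 9.55
tool_pos: [0.5548, 0.351, 0.253]
orientation: [179.9, -0.0, -91.9]
force: [1.8, 0.4, 0.7]
opening: 0.087
gripper_force: 0.0
clock: 10.3
tool_pos: [0.5475, 0.1111, 0.2909]
orientation: [-180.0, 0.0, -92.0]
force: [0.6, 1.4, 0.3]
opening: 0.0877
gripper_force: 0.0
[([258.7, 110.9], 0.6)]
shift [ 1.548 -0.004  0.435] turn [-0.  0. -0.] t 10.4
```

View pics/w2.png

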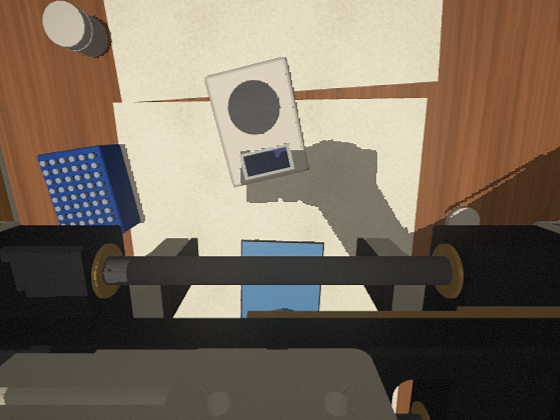

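The plate is the dark disc at (254,107) and the reader's screen is at (267,162). I fit the disc now.

```bash
python3 - <<'E'
from h import *
P=[v for v in np.load("w2.npz").values()]
im=cv2.imread("pics/w2.png",0);m=np.zeros_like(im);m[75:140,222:288]=(im[75:140,222:288]<120)
c=max(cv2.findContours(m,0,1)[0],key=cv2.contourArea)
q=np.array([ray("w",u,.033,P)[:2] for u in c.reshape(-1,2)],np.float32)
print(cv2.minEnclosingCircle(q),cv2.fitEllipse(q))
print(ray("w",(258.7,110.9),0,P))
E
python3 -m inch '0.13 0 0 0 0 0;0.26 0 0 0 0 0;0.39 0 0 0 0 0;0.52 0 0 0 0 0;0.65 0 0 0 0 0;0.78 0 0 0 0 0;0.9 0 0 0 0 0;0.98 0 0 0 0 0;1 0 0 0 0 0'
python3 -m inch '0.13 -0.004 0.1 0 0 0;0.26 -0.004 0.2 0 0 0;0.39 -0.004 0.3 0 0 0;0.5 -0.004 0.4 0 0 0;0.548 -0.004 0.435 0 0 0;0.548 -0.004 0.435 0 0 0;0.548 -0.004 0.435 0 0 0'
python3 -c "
from h import *
go(.5338,-.352,.08,-91.8)"
```

```text
((0.573919951915741, 0.012508208863437176), 0.03443341702222824) ((0.5746577978134155, 0.01247484888881445), (0.06590888649225235, 0.06632428616285324), 155.959228515625)
[0.56998171 0.01470804 0.        ]
clock: 11.15
tool_pos: [0.5379, -0.1904, 0.29]
orientation: [179.9, -0.0, -91.9]
force: [0.3, 0.9, -0.5]
opening: 0.0878
gripper_force: 0.0
clock: 11.73
tool_pos: [0.5327, -0.3527, 0.157]
orientation: [179.7, 0.1, -92.0]
force: [0.4, -0.4, 0.3]
opening: 0.0872
gripper_force: 0.0
shift [-0.002 -0.005  0.257] turn [ 0.002  0.    -0.001] t 11.73
```

```bash
python3 -m inch '-0.002 -0.005 0.08 0 0 0;-0.002 -0.005 0.16 0 0 0;-0.002 -0.005 0.22 0 0 0;-0.002 -0.005 0.257 0 0 0;-0.002 -0.005 0.257 0 0 0;-0.002 -0.005 0.257 0 0 0' -1
python3 -m inch '0 0 0 0 0 0;0 0 0 0 0 0;0 0 0 0 0 0;0 0 0 0 0 0;0 0 0 0 0 0;0 0 0 0 0 0;0 0 0 0 0 0;0 0 0 0 0 0' 1
```

```text
clock: 12.23
tool_pos: [0.5359, -0.3513, 0.0839]
orientation: [-180.0, -0.0, -91.8]
force: [-0.2, -0.7, 1.0]
opening: 0.0875
gripper_force: 0.0
clock: 12.9
tool_pos: [0.5348, -0.3522, 0.0833]
orientation: [-180.0, -0.0, -91.9]
force: [0.2, -0.3, 2.4]
opening: 0.0499
gripper_force: 30.0
```

```bash
python3 -m inch '0 0 -0.05 0 0 0;0 0 -0.15 0 0 0;0 0 -0.27 0 0 0;-0.08 0 -0.34 0 0 0;-0.2 0 -0.34 0 0 0;-0.33 0 -0.34 0 0 0;-0.46 0 -0.34 0 0 0;-0.6 0 -0.34 0 0 0;-0.73 0 -0.34 0 0 0;-0.86 0 -0.34 0 0 0'
python3 -m inch '-0.13 0 0 0 0 0;-0.26 0 0 0 0 0;-0.39 0 0 0 0 0;-0.52 0 0 0 0 0;-0.65 0 0 0 0 0;-0.78 0 0 0 0 0;-0.9 0 0 0 0 0;-0.98 0 0 0 0 0;-1 0 0 0 0 0;-1 0 0 0 0 0'
python3 -c "
from h import *
go(.5495,.263,.078,-91.8)"
```

```text
clock: 13.73
tool_pos: [0.5427, -0.0924, 0.1849]
orientation: [180.0, 0.0, -91.9]
force: [0.7, 0.1, -1.6]
opening: 0.0493
gripper_force: 30.0
clock: 14.57
tool_pos: [0.5528, 0.2073, 0.1844]
orientation: [179.9, -0.0, -91.7]
force: [0.0, -0.3, -2.5]
opening: 0.0499
gripper_force: 30.0
shift [-0.185  0.016  0.355] turn [ 0. -0.  0.] t 14.57
```

```bash
python3 -m inch '-0.1 0.008 0 0 0 0;-0.16 0.016 0.05 0 0 0;-0.185 0.016 0.12 0 0 0;-0.185 0.016 0.2 0 0 0;-0.185 0.016 0.26 0 0 0;-0.185 0.016 0.3 0 0 0;-0.185 0.016 0.325 0 0 0;-0.185 0.016 0.34 0 0 0;-0.185 0.016 0.35 0 0 0;-0.185 0.016 0.35 0 0 0'
python3 -m inch '0 0 0.002 0 0 0;0 0 0.003 0 0 0;0 0 0.003 0 0 0;0 0 0.003 0 0 0'; python3 -m inch '0 0 0.002 0 0 0;0 0 0.004 0 0 0;0 0 0.004 0 0 0;0 0 0.004 0 0 0'
```

```text
clock: 15.4
tool_pos: [0.5504, 0.2607, 0.0802]
orientation: [-180.0, -0.0, -91.9]
force: [0.2, -0.1, -1.7]
opening: 0.0497
gripper_force: 30.0
clock: 15.73
tool_pos: [0.5504, 0.2614, 0.0798]
orientation: [-180.0, 0.0, -91.9]
force: [0.1, 0.1, -2.9]
opening: 0.0494
gripper_force: 30.0
clock: 16.07
tool_pos: [0.5503, 0.2614, 0.0783]
orientation: [-180.0, 0.0, -91.9]
force: [-1.1, 0.4, 1.2]
opening: 0.0493
gripper_force: 30.0
```

```bash
python3 -m inch '0 0 0.002 0 0 0;0 0 0.003 0 0 0;0 0 0.003 0 0 0'
python3 -m inch '0 0 0 0 0 0;0 0 0 0 0 0;0 0 0 0 0 0;0 0 0 0 0 0;0 0 0 0 0 0;0 0 -0.08 0 0 0;0 0 -0.2 0 0 0;0 0 -0.33 0 0 0;0 0 -0.46 0 0 0;0 0 -0.6 0 0 0' -1
python3 -m inch '0.13 0 0 0 0 0;0.26 0 0 0 0 0;0.39 0 0 0 0 0;0.52 0 0 0 0 0;0.65 0 0 0 0 0;0.78 0 0 0 0 0;0.9 0 0 0 0 0;0.98 0 0 0 0 0;1 0 0 0 0 0'
python3 - <<'E'
from h import *
cv2.imwrite("pics/s2.png",snapshot("scene")[:,:,::-1])
go(.576,-.2,.3,-91.8)
E
```

```text
clock: 16.32
tool_pos: [0.5503, 0.2614, 0.0783]
orientation: [-180.0, 0.0, -91.9]
force: [-4.0, 0.1, 8.1]
opening: 0.0497
gripper_force: 30.0
clock: 17.15
tool_pos: [0.5497, 0.2608, 0.2581]
orientation: [179.9, -0.0, -91.9]
force: [0.8, 1.0, -0.8]
opening: 0.0875
gripper_force: 0.0
clock: 17.9
tool_pos: [0.5397, -0.0418, 0.2569]
orientation: [180.0, -0.0, -92.0]
force: [0.7, -0.1, -0.5]
opening: 0.0875
gripper_force: 0.0
shift [ 0.525 -0.139 -0.144] turn [ 0.    -0.    -0.001] t 17.95
```

View pics/s2.png

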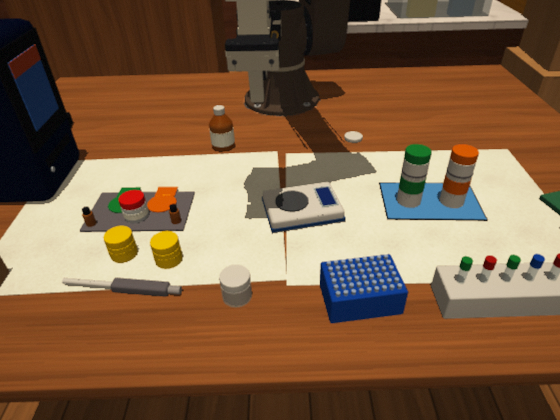

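Both canisters stand upright on the mat at (415,180) and (460,178), and the jar is undisturbed at (132,206). Next I look at the uncovered spots and the jar from above.

```bash
python3 -m inch '0.13 -0.04 -0.04 0 0 0;0.26 -0.08 -0.08 0 0 0;0.39 -0.12 -0.12 0 0 0;0.48 -0.14 -0.14 0 0 0;0.52 -0.14 -0.14 0 0 0;0.52 -0.14 -0.14 0 0 0;0.52 -0.14 -0.14 0 0 0'
python3 - <<'E'
from h import *
P=cam("wrist");im=snapshot("wrist");cv2.imwrite("pics/w3.png",im[:,:,::-1]);np.savez("w3.npz",*P)
def circ(h0,h1,z,r,roi):
    m,c=blob("wrist",im,h0,h1,roi,z); q=np.array([ray("w",u,z,P)[:2] for u in c.reshape(-1,2)],np.float32); return cv2.minEnclosingCircle(q)
x0,y0=[int(v) for v in proj("wrist",[.576,-.311,.056])[0]];print(x0,y0)
print("jar",circ(-8,3,.056,.025,(x0-40,y0-40,x0+40,y0+40)))
for n,h,t in(("g",(45,85),(.5338,-.352)),("o",(6,18),(.5363,-.268))):
    a,b=[int(v) for v in proj("wrist",[*t,.008])[0]];print(n,a,b)
u=im[20:220,160:400];cv2.imwrite("pics/c3.png",cv2.resize(u,None,fx=3,fy=3)[:,:,::-1])
E
```

```text
clock: 18.53
tool_pos: [0.5771, -0.1955, 0.298]
orientation: [179.9, 0.0, -91.9]
force: [-0.5, -0.3, -0.8]
opening: 0.0877
gripper_force: 0.0
274 91
jar ((0.5764530301094055, -0.3101716637611389), 0.025100285187363625)
g 304 63
o 303 126
```

View pics/c3.png

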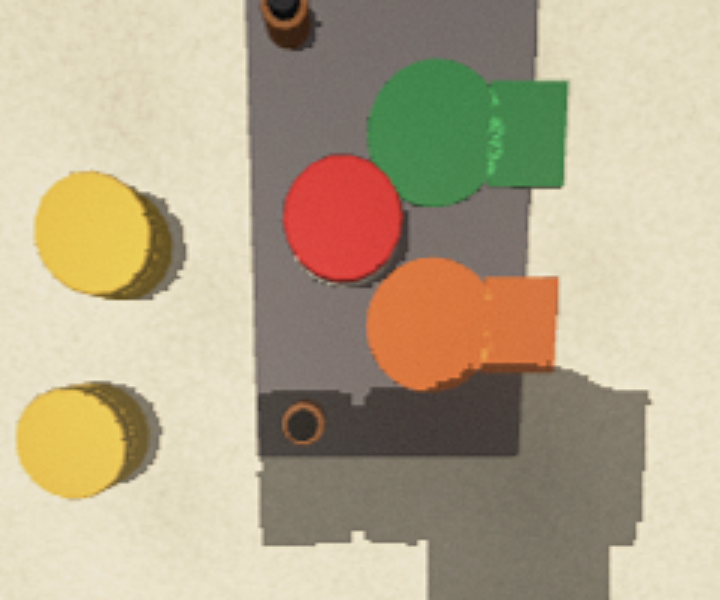

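```bash
python3 - <<'E'
from h import *
P=[v for v in np.load("w3.npz").values()]
for u in((436,132.5),(433,324)): print(ray("w",(160+(u[0]-1)/3,20+(u[1]-1)/3),.008,P).round(4))
go(.5764,-.3107,.1,-91.8)
E
```

```text
[ 0.5329 -0.3516  0.008 ]
[ 0.5353 -0.2675  0.008 ]
shift [ 0.386 -0.011  0.66 ] turn [ 0.  0. -0.] t 18.58
```

```bash
python3 -m inch '0.12 -0.003 0.05 0 0 0;0.24 -0.006 0.15 0 0 0;0.34 -0.01 0.27 0 0 0;0.386 -0.01 0.4 0 0 0;0.386 -0.01 0.53 0 0 0;0.386 -0.01 0.62 0 0 0;0.386 -0.01 0.66 0 0 0;0.386 -0.01 0.66 0 0 0;0.386 -0.01 0.66 0 0 0'
python3 -c "
from h import *
go(.5764,-.3107,.02,-91.8)"
```

```text
clock: 19.33
tool_pos: [0.5774, -0.3109, 0.1019]
orientation: [-180.0, -0.0, -91.8]
force: [0.3, 0.0, 1.7]
opening: 0.0874
gripper_force: 0.0
shift [-0.001  0.003  0.273] turn [-0. -0.  0.] t 19.33
```

```bash
python3 -m inch '0 0.003 0.08 0 0 0;0 0.003 0.16 0 0 0;0 0.003 0.22 0 0 0;0 0.003 0.255 0 0 0;0 0.003 0.27 0 0 0;0 0.003 0.27 0 0 0;0 0.003 0.27 0 0 0'
python3 -m inch '0 0 0 0 0 0;0 0 0 0 0 0;0 0 0 0 0 0;0 0 0 0 0 0;0 0 0 0 0 0;0 0 0 0 0 0;0 0 0 0 0 0;0 0 0 0 0 0' 1
python3 -m inch '0 0 -0.05 0 0 0;0 0 -0.15 0 0 0;0 0 -0.27 0 0 0;0 0 -0.4 0 0 0;0 0 -0.4 0 0 0'
python3 -c "
from h import *
go(.5746,.0125,.15,-91.8)"
```

```text
clock: 19.92
tool_pos: [0.5769, -0.3118, 0.0216]
orientation: [-179.9, -0.0, -91.8]
force: [0.3, 0.0, 0.2]
opening: 0.0873
gripper_force: 0.0
clock: 20.58
tool_pos: [0.5756, -0.3118, 0.0199]
orientation: [-180.0, -0.0, -91.9]
force: [0.6, -0.2, 0.4]
opening: 0.0497
gripper_force: 30.0
clock: 21.0
tool_pos: [0.5794, -0.3135, 0.1483]
orientation: [-179.4, -0.3, -91.8]
force: [1.5, -0.5, 1.0]
opening: 0.0494
gripper_force: 30.0
shift [-1.086  0.05  -0.011] turn [-0.003 -0.001  0.   ] t 21.0
```

```bash
python3 -m inch '-0.13 0.04 0 0 0 0;-0.26 0.04 0 0 0 0;-0.39 0.04 0 0 0 0;-0.52 0.04 0 0 0 0;-0.65 0.04 0 0 0 0;-0.78 0.04 0 0 0 0;-0.9 0.04 0 0 0 0;-0.98 0.04 0 0 0 0;-1 0.04 0 0 0 0;-1 0.04 0 0 0 0'
python3 -c "
from h import *
go(.5746,.0125,.055,-91.8)"
```

```text
clock: 21.83
tool_pos: [0.5733, -0.0097, 0.1396]
orientation: [180.0, 0.0, -91.7]
force: [0.8, -0.7, -1.3]
opening: 0.0497
gripper_force: 30.0
shift [-0.074 -0.002  0.282] turn [0. 0. 0.] t 21.83
```

```bash
python3 -m inch '-0.05 0 0.05 0 0 0;-0.074 0 0.13 0 0 0;-0.074 0 0.2 0 0 0;-0.074 0 0.25 0 0 0;-0.074 0 0.28 0 0 0;-0.074 0 0.29 0 0 0;-0.074 0 0.29 0 0 0;-0.074 0 0.29 0 0 0;-0.074 0 0.29 0 0 0'
python3 - <<'E'
from h import *
for i in range(4):
    snapshot("side"); go(.5746,.0125,.047,-91.8)
E
```

```text
clock: 22.58
tool_pos: [0.5749, 0.0106, 0.0539]
orientation: [-179.9, 0.0, -91.9]
force: [-0.4, 1.0, -1.3]
opening: 0.0496
gripper_force: 30.0
shift [-0.006  0.001  0.023] turn [-0.001  0.    -0.   ] t 22.63
shift [-0.006  0.001  0.023] turn [-0.001  0.    -0.   ] t 22.68
shift [-0.006  0.     0.022] turn [-0.  0. -0.] t 22.73
shift [-0.006 -0.     0.022] turn [-0.  0. -0.] t 22.78
```

```bash
python3 -m inch '-0.004 0 0.008 0 0 0;-0.004 0 0.014 0 0 0;-0.004 0 0.017 0 0 0;-0.004 0 0.017 0 0 0;-0.004 0 0.017 0 0 0'; python3 -m inch '0 0 0.002 0 0 0;0 0 0.004 0 0 0;0 0 0.004 0 0 0;0 0 0.004 0 0 0'
```

```text
clock: 23.2
tool_pos: [0.574, 0.0119, 0.0475]
orientation: [180.0, -0.0, -91.9]
force: [0.5, 0.1, -1.6]
opening: 0.0497
gripper_force: 30.0
clock: 23.53
tool_pos: [0.5742, 0.0119, 0.0468]
orientation: [-180.0, 0.0, -91.9]
force: [-1.6, 0.1, 3.8]
opening: 0.0496
gripper_force: 30.0
```

Contact. I release, back off and check the jar from above.

```bash
python3 -m inch '0 0 0.001 0 0 0;0 0 0.001 0 0 0'
python3 -m inch '0 0 0 0 0 0;0 0 0 0 0 0;0 0 0 0 0 0;0 0 0 0 0 0;0 0 0 0 0 0;0 0 -0.08 0 0 0;0 0 -0.2 0 0 0;0 0 -0.33 0 0 0;0 0 -0.46 0 0 0;0 0 -0.6 0 0 0' -1
python3 -m inch '-0.13 0 -0.13 0 0 0;-0.26 0 -0.2 0 0 0;-0.38 0 -0.2 0 0 0;-0.4 0 -0.2 0 0 0;-0.4 0 -0.2 0 0 0;-0.4 0 -0.2 0 0 0;-0.4 0 -0.2 0 0 0'
python3 - <<'E'
from h import *
P=cam("wrist");im=snapshot("wrist");a,b=[int(v) for v in proj("wrist",[.5746,.0125,.083])[0]]
m,c=blob("w",im,-8,3,(a-40,max(b-40,0),a+40,b+40),0);q=np.array([ray("w",u,.083,P)[:2] for u in c.reshape(-1,2)],np.float32);print(cv2.minEnclosingCircle(q))
cv2.imwrite("pics/c4.png",cv2.resize(im[max(b-60,0):b+60,a-80:a+80],None,fx=4,fy=4)[:,:,::-1])
go(.5503,.2614,.2,-91.8)
E
```

```text
clock: 23.7
tool_pos: [0.5742, 0.0119, 0.0468]
orientation: [-180.0, 0.0, -91.9]
force: [-2.5, 1.4, 6.4]
opening: 0.0494
gripper_force: 30.0
clock: 24.53
tool_pos: [0.5735, 0.0117, 0.2272]
orientation: [179.9, -0.0, -91.9]
force: [0.1, -0.0, -0.0]
opening: 0.0875
gripper_force: 0.0
clock: 25.12
tool_pos: [0.5777, 0.1314, 0.2852]
orientation: [179.9, -0.0, -91.9]
force: [0.2, 0.4, 0.6]
opening: 0.0876
gripper_force: 0.0
((0.5739068984985352, 0.013610870577394962), 0.025173554196953773)
shift [-0.431  0.106  0.284] turn [ 0.    -0.    -0.001] t 25.17
```

View pics/c4.png

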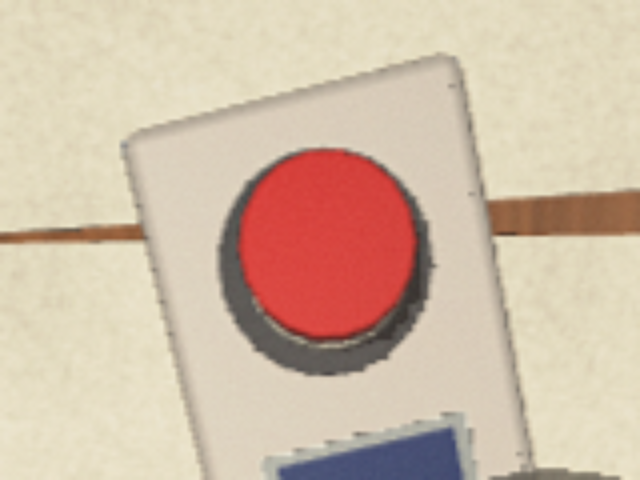

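The jar stands at (0.574, 0.0136), within about 1.3 mm of the plate's centre (red lid at (328,243) inside the dark disc). Next is the green canister.

```bash
python3 -m inch '-0.13 0.04 0.05 0 0 0;-0.26 0.08 0.1 0 0 0;-0.38 0.106 0.2 0 0 0;-0.43 0.106 0.284 0 0 0;-0.43 0.106 0.34 0 0 0;-0.43 0.106 0.4 0 0 0;-0.43 0.106 0.4 0 0 0;-0.43 0.106 0.4 0 0 0'
python3 -c "
from h import *
go(.5503,.2614,.08,-91.8)"
```

```text
clock: 25.83
tool_pos: [0.5504, 0.2605, 0.1651]
orientation: [179.9, -0.1, -91.9]
force: [0.8, 0.7, 0.6]
opening: 0.0875
gripper_force: 0.0
shift [-0.004 -0.     0.284] turn [ 0.001 -0.001 -0.001] t 25.83
```

```bash
python3 -m inch '-0.003 0 0.08 0 0 0;-0.003 0 0.16 0 0 0;-0.003 0 0.22 0 0 0;-0.003 0 0.26 0 0 0;-0.003 0 0.28 0 0 0;-0.003 0 0.28 0 0 0;-0.003 0 0.28 0 0 0' -1
python3 -m inch '0 0 0 0 0 0;0 0 0 0 0 0;0 0 0 0 0 0;0 0 0 0 0 0;0 0 0 0 0 0;0 0 0 0 0 0;0 0 0 0 0 0;0 0 0 0 0 0' 1
python3 -m inch '0 0 -0.05 0 0 0;0 0 -0.15 0 0 0;0 0 -0.27 0 0 0;0 0 -0.36 0 0 0;0 0 -0.4 0 0 0;0 0 -0.4 0 0 0;0 0 -0.4 0 0 0'
python3 -c "
from h import *
go(.5333,-.3517,.09,-91.8)"
```

```text
clock: 26.42
tool_pos: [0.5514, 0.2627, 0.0832]
orientation: [-179.9, 0.0, -91.9]
force: [0.9, -0.6, 0.8]
opening: 0.0877
gripper_force: 0.0
clock: 27.08
tool_pos: [0.5505, 0.2628, 0.082]
orientation: [-180.0, 0.0, -91.9]
force: [-0.1, 0.2, 1.6]
opening: 0.0496
gripper_force: 30.0
clock: 27.67
tool_pos: [0.5503, 0.2628, 0.2018]
orientation: [-180.0, 0.0, -91.9]
force: [-0.1, -1.1, -2.3]
opening: 0.0498
gripper_force: 30.0
shift [ 2.049 -0.011  0.371] turn [-0.     0.    -0.001] t 27.67
```

```bash
python3 -m inch '0.08 0 0 0 0 0;0.2 0 0 0 0 0;0.33 0 0 0 0 0;0.46 0 0 0 0 0;0.6 0 0 0 0 0;0.73 0 0 0 0 0;0.86 0 0 0 0 0;0.99 0 0 0 0 0'
python3 -m inch '0.13 -0.01 0 0 0 0;0.26 -0.01 0 0 0 0;0.39 -0.01 0 0 0 0;0.52 -0.01 0 0 0 0;0.65 -0.01 0 0 0 0;0.78 -0.01 0 0 0 0;0.9 -0.01 0 0 0 0;0.98 -0.01 0 0 0 0;1 -0.01 0 0 0 0;1 -0.01 0 0 0 0'
python3 -c "
from h import *
go(.5333,-.3507,.092,-91.8)"
```

```text
clock: 28.33
tool_pos: [0.5392, -0.036, 0.1998]
orientation: [179.8, -0.0, -91.9]
force: [0.3, 0.4, -0.9]
opening: 0.0496
gripper_force: 30.0
clock: 29.17
tool_pos: [0.5324, -0.3354, 0.199]
orientation: [179.8, 0.1, -92.1]
force: [0.3, 0.1, -1.6]
opening: 0.0495
gripper_force: 30.0
shift [ 0.051 -0.006  0.356] turn [ 0.001  0.    -0.001] t 29.17
```

```bash
python3 -m inch '0.03 -0.003 0.06 0 0 0;0.051 -0.006 0.14 0 0 0;0.051 -0.006 0.22 0 0 0;0.051 -0.006 0.28 0 0 0;0.051 -0.006 0.32 0 0 0;0.051 -0.006 0.345 0 0 0;0.051 -0.006 0.353 0 0 0;0.051 -0.006 0.353 0 0 0;0.051 -0.006 0.353 0 0 0'
python3 - <<'E'
from h import *
for i in range(3):
    snapshot("side"); go(.5333,-.3507,.087,-91.8)
E
```

```text
clock: 29.92
tool_pos: [0.536, -0.3494, 0.097]
orientation: [-179.9, -0.0, -91.8]
force: [-0.9, -0.0, -2.2]
opening: 0.0496
gripper_force: 30.0
shift [0.004 0.009 0.034] turn [-0.001 -0.    -0.   ] t 29.97
shift [0.004 0.009 0.034] turn [-0.001 -0.    -0.   ] t 30.02
shift [0.004 0.009 0.034] turn [-0.001 -0.    -0.   ] t 30.07
```

```bash
python3 -m inch '0.004 0.009 0.01 0 0 0;0.004 0.009 0.02 0 0 0;0.004 0.009 0.028 0 0 0;0.004 0.009 0.03 0 0 0;0.004 0.009 0.03 0 0 0'
python3 -m inch '0 0 0.002 0 0 0;0 0 0.003 0 0 0;0 0 0.003 0 0 0;0 0 0.003 0 0 0'
python3 -m inch '0 0 0.002 0 0 0;0 0 0.003 0 0 0;0 0 0.003 0 0 0;0 0 0.003 0 0 0'
```

```text
clock: 30.48
tool_pos: [0.5323, -0.3506, 0.087]
orientation: [180.0, 0.0, -91.9]
force: [-1.7, 0.1, 0.5]
opening: 0.0496
gripper_force: 30.0
clock: 30.82
tool_pos: [0.5323, -0.3507, 0.0869]
orientation: [180.0, -0.0, -91.9]
force: [-3.0, 2.2, 7.9]
opening: 0.0495
gripper_force: 30.0
clock: 31.15
tool_pos: [0.5323, -0.3507, 0.0869]
orientation: [-180.0, -0.0, -91.9]
force: [-4.6, 2.2, 13.8]
opening: 0.0498
gripper_force: 30.0
```

```bash
python3 -m inch '0 0 -0.003 0 0 0;0 0 -0.003 0 0 0;0 0 -0.003 0 0 0;0 0 -0.003 0 0 0;0 0 -0.003 0 0 0;0 0 -0.08 0 0 0;0 0 -0.2 0 0 0;0 0 -0.33 0 0 0;0 0 -0.46 0 0 0;0 0 -0.6 0 0 0' -1
python3 -m inch '-0.13 0 -0.13 0 0 0;-0.26 0 -0.26 0 0 0;-0.39 0 -0.4 0 0 0;-0.5 0 -0.5 0 0 0;-0.53 0 -0.5 0 0 0;-0.53 0 -0.5 0 0 0;-0.53 0 -0.5 0 0 0;-0.53 0 -0.5 0 0 0'
python3 - <<'E'
from h import *
P=cam("wrist");im=snapshot("wrist");np.savez("w5.npz",*P);cv2.imwrite("pics/w5.png",im[:,:,::-1])
print(proj("wrist",[[.5333,-.3517,.133],[.5333,-.3517,.008]]))
cv2.imwrite("pics/c5.png",cv2.resize(im[20:220,180:420],None,fx=3,fy=3)[:,:,::-1])
go(.5555,.3516,.25,-91.8)
E
```

```text
clock: 31.98
tool_pos: [0.532, -0.3503, 0.266]
orientation: [179.9, 0.0, -91.9]
force: [0.9, -0.8, -0.7]
opening: 0.0875
gripper_force: 0.0
clock: 32.65
tool_pos: [0.5378, -0.191, 0.4147]
orientation: [-180.0, 0.0, -91.8]
force: [0.1, -0.3, 0.4]
opening: 0.0877
gripper_force: 0.0
[[275.81448179  60.07185933]
 [275.95432777  77.03511328]]
shift [-1.811 -0.002  0.547] turn [ 0.  0. -0.] t 32.7
```

View pics/c5.png

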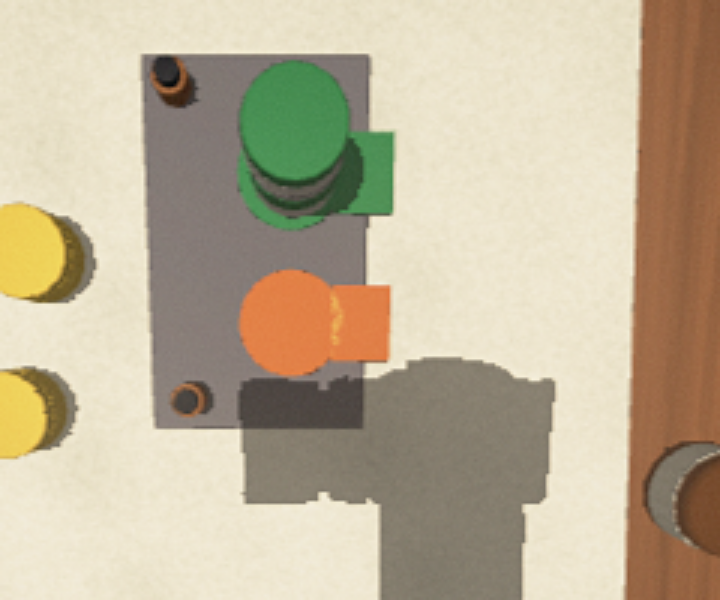

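```bash
python3 - <<'E'
from h import *
P=[v for v in np.load("w5.npz").values()]
f=lambda u,v,z:ray("w",(180+(u-1)/3,20+(v-1)/3),z,P)[:2]
g=f(294,120.5,.133);o=f(291,323,.008);print(g,o,g-o)
print("tray",[f(*c,.006) for c in((142,55),(370,55),(363,428),(155,428))])
im=cv2.imread("pics/w5.png")[:,:,::-1].copy()
for z,roi in((.133,(250,35,300,82)),):
    m,c=blob("w",im,45,85,roi,0);c=c[c[:,0,1]<60];q=np.array([ray("w",u,z,P)[:2] for u in c.reshape(-1,2)],np.float32);print(cv2.fitEllipse(q))
m,c=blob("w",im,4,20,(250,100,291,150),0);c=c[c[:,0,0]<280];q=np.array([ray("w",u,.008,P)[:2] for u in c.reshape(-1,2)],np.float32);print(cv2.fitEllipse(q))
E
```

```text
[ 0.5318102  -0.35158383] [ 0.53588371 -0.26708673] [-0.00407351 -0.08449711]
tray [array([ 0.61539096, -0.41553735]), array([ 0.48684857, -0.41158152]), array([ 0.49320047, -0.20294857]), array([ 0.62211547, -0.20689944])]
((0.531396746635437, -0.3527868390083313), (0.04344159737229347, 0.04560369998216629), 82.76093292236328)
((0.5376923680305481, -0.2672979533672333), (0.05705444514751434, 0.05982720106840134), 167.0869598388672)
```

The green canister is within about 2 mm of its spot's centre and both vials still stand, so I fetch orange.

```bash
python3 -m inch '-0.13 0 0 0 0 0;-0.26 0 0 0 0 0;-0.39 0 0 0 0 0;-0.52 0 0 0 0 0;-0.65 0 0 0 0 0;-0.78 0 0 0 0 0;-0.92 0 0 0 0 0;-1 0 0 0 0 0'
python3 -m inch '-0.13 0 0.1 0 0 0;-0.26 0 0.2 0 0 0;-0.39 0 0.3 0 0 0;-0.52 0 0.4 0 0 0;-0.65 0 0.5 0 0 0;-0.76 0 0.6 0 0 0;-0.81 0 0.7 0 0 0;-0.81 0 0.8 0 0 0;-0.81 0 0.83 0 0 0;-0.81 0 0.83 0 0 0'
python3 -c "
from h import *
go(.5555,.3516,.08,-91.8)"
```

```text
clock: 33.37
tool_pos: [0.5475, 0.1104, 0.4127]
orientation: [179.8, -0.1, -91.9]
force: [0.7, 0.3, 0.2]
opening: 0.0874
gripper_force: 0.0
clock: 34.2
tool_pos: [0.5527, 0.3486, 0.157]
orientation: [179.4, -0.5, -91.9]
force: [-0.8, -0.5, -1.8]
opening: 0.0878
gripper_force: 0.0
shift [-0.013 -0.011  0.256] turn [ 0.003 -0.003 -0.001] t 34.2
```

```bash
python3 -m inch '0 0 0 0 0 0;0 0 0 0 0 0;0 0 0 0 0 0;0 0 0 0 0 0'
python3 -c "
from h import *
go(.5555,.3516,.08,-91.8)"
```

```text
clock: 34.53
tool_pos: [0.5566, 0.3509, 0.1682]
orientation: [-179.9, 0.1, -91.9]
force: [-0.2, -0.1, 0.9]
opening: 0.0876
gripper_force: 0.0
shift [-0.001  0.004  0.294] turn [-0.001  0.001 -0.001] t 34.53
```

```bash
python3 -m inch '0 0.004 0.08 0 0 0;0 0.004 0.16 0 0 0;0 0.004 0.22 0 0 0;0 0.004 0.26 0 0 0;0 0.004 0.285 0 0 0;0 0.004 0.285 0 0 0;0 0.004 0.285 0 0 0' -1
python3 -m inch '0 0 0 0 0 0;0 0 0 0 0 0;0 0 0 0 0 0;0 0 0 0 0 0;0 0 0 0 0 0;0 0 0 0 0 0;0 0 0 0 0 0;0 0 0 0 0 0' 1
python3 -m inch '0 0 -0.05 0 0 0;0 0 -0.15 0 0 0;0 0 -0.27 0 0 0;0 0 -0.36 0 0 0;0 0 -0.4 0 0 0;0 0 -0.4 0 0 0;0 0 -0.4 0 0 0'
python3 -c "
from h import *
go(.5362,-.2677,.09,-91.8)"
```

```text
clock: 35.12
tool_pos: [0.5549, 0.3514, 0.0813]
orientation: [-179.9, 0.0, -91.9]
force: [0.2, 0.6, 0.3]
opening: 0.0876
gripper_force: 0.0
clock: 35.78
tool_pos: [0.5544, 0.3512, 0.0804]
orientation: [-180.0, 0.0, -91.9]
force: [0.3, -0.5, 1.1]
opening: 0.0497
gripper_force: 29.8
clock: 36.37
tool_pos: [0.5541, 0.3512, 0.2003]
orientation: [180.0, 0.1, -91.9]
force: [-0.3, 0.4, -1.1]
opening: 0.0495
gripper_force: 29.8
shift [ 2.064 -0.009  0.366] turn [ 0.     0.    -0.001] t 36.37
```

```bash
python3 -m inch '0.08 0 0 0 0 0;0.2 0 0 0 0 0;0.33 0 0 0 0 0;0.46 0 0 0 0 0;0.6 0 0 0 0 0;0.73 0 0 0 0 0;0.86 0 0 0 0 0;0.99 0 0 0 0 0'
python3 -m inch '0.13 -0.01 0 0 0 0;0.26 -0.01 0 0 0 0;0.39 -0.01 0 0 0 0;0.52 -0.01 0 0 0 0;0.65 -0.01 0 0 0 0;0.78 -0.01 0 0 0 0;0.9 -0.01 0 0 0 0;0.98 -0.01 0 0 0 0;1 -0.01 0 0 0 0;1 -0.01 0 0 0 0'
python3 -c "
from h import *
go(.5364,-.2677,.092,-91.8)"
```

```text
clock: 37.03
tool_pos: [0.543, 0.0522, 0.1983]
orientation: [179.8, -0.1, -91.9]
force: [0.9, 0.1, -1.2]
opening: 0.0494
gripper_force: 29.8
clock: 37.87
tool_pos: [0.5363, -0.2471, 0.1979]
orientation: [179.8, 0.0, -92.1]
force: [-0.7, 0.0, -1.5]
opening: 0.0498
gripper_force: 29.8
shift [ 0.069 -0.004  0.353] turn [ 0.001  0.    -0.001] t 37.87
```

```bash
python3 -m inch '0.03 0 0.06 0 0 0;0.06 0 0.14 0 0 0;0.069 0 0.22 0 0 0;0.069 0 0.28 0 0 0;0.069 0 0.32 0 0 0;0.069 0 0.345 0 0 0;0.069 0 0.35 0 0 0;0.069 0 0.35 0 0 0;0.069 0 0.35 0 0 0;0.069 0 0.35 0 0 0;'
python3 -c "
from h import *
go(.5362,-.2677,.0855,-91.8)"
```

```text
clock: 38.7
tool_pos: [0.5378, -0.2662, 0.0963]
orientation: [-179.9, -0.0, -91.8]
force: [0.3, 0.2, -2.0]
opening: 0.0495
gripper_force: 29.8
shift [0.005 0.005 0.036] turn [-0. -0. -0.] t 38.7
```

```bash
python3 -m inch '0.005 0.003 0.01 0 0 0;0.005 0.003 0.02 0 0 0;0.005 0.003 0.028 0 0 0;0.005 0.003 0.03 0 0 0;0.005 0.003 0.03 0 0 0'
python3 -m inch '0 0 0.002 0 0 0;0 0 0.003 0 0 0;0 0 0.003 0 0 0;0 0 0.003 0 0 0'
python3 -m inch '0 0 0.002 0 0 0;0 0 0.002 0 0 0;0 0 0.002 0 0 0'
```

```text
clock: 39.12
tool_pos: [0.5359, -0.2678, 0.086]
orientation: [180.0, 0.0, -91.9]
force: [0.1, -0.8, 0.0]
opening: 0.0497
gripper_force: 29.8
clock: 39.45
tool_pos: [0.5362, -0.2678, 0.0855]
orientation: [-180.0, -0.0, -91.9]
force: [-0.9, 0.7, -1.2]
opening: 0.0499
gripper_force: 29.8
clock: 39.7
tool_pos: [0.5363, -0.2679, 0.0853]
orientation: [-180.0, -0.0, -91.9]
force: [-1.5, 0.4, 4.3]
opening: 0.0499
gripper_force: 29.8
```

```bash
python3 -m inch '0 0 0 0 0 0;0 0 0 0 0 0;0 0 0 0 0 0;0 0 0 0 0 0;0 0 0 0 0 0;0 0 -0.08 0 0 0;0 0 -0.2 0 0 0;0 0 -0.33 0 0 0;0 0 -0.46 0 0 0;0 0 -0.6 0 0 0' -1
python3 -m inch '-0.13 0 -0.13 0 0 0;-0.25 0 -0.26 0 0 0;-0.27 0 -0.4 0 0 0;-0.27 0 -0.5 0 0 0;-0.27 0 -0.5 0 0 0;-0.27 0 -0.5 0 0 0;-0.27 0 -0.5 0 0 0;-0.27 0 -0.5 0 0 0'
python3 - <<'E'
from h import *
im=snapshot("wrist");s=snapshot("scene")
a=cv2.resize(im[20:220,180:420],(720,600))[:,:400];b=cv2.resize(s[130:290,60:360],(400,213))
c=np.zeros((600,800,3),np.uint8);c[:,:400]=a;c[:213,400:]=b;c[213:426,400:]=cv2.resize(s[130:230,60:248],(400,213))
cv2.imwrite("pics/f.png",c[:,:,::-1])
f=lambda u,v:(180+u/3,20+v/3);np.savez("w6.npz",*cam("wrist"))
print((proj("wrist",[[.5333,-.3517,.133],[.5357,-.2677,.133],[.5357,-.2677,.008]])-[180,20])*3)
E
```

```text
clock: 40.53
tool_pos: [0.5355, -0.2676, 0.2659]
orientation: [179.9, 0.0, -91.9]
force: [1.4, 0.1, -0.4]
opening: 0.0878
gripper_force: 0.0
clock: 41.2
tool_pos: [0.5385, -0.1867, 0.4133]
orientation: [179.9, 0.0, -91.9]
force: [0.4, -0.3, -0.9]
opening: 0.0877
gripper_force: 0.0
[[287.91374204 108.51341075]
 [288.77633055 306.29406119]
 [288.63872251 313.95413569]]
```

View pics/f.png

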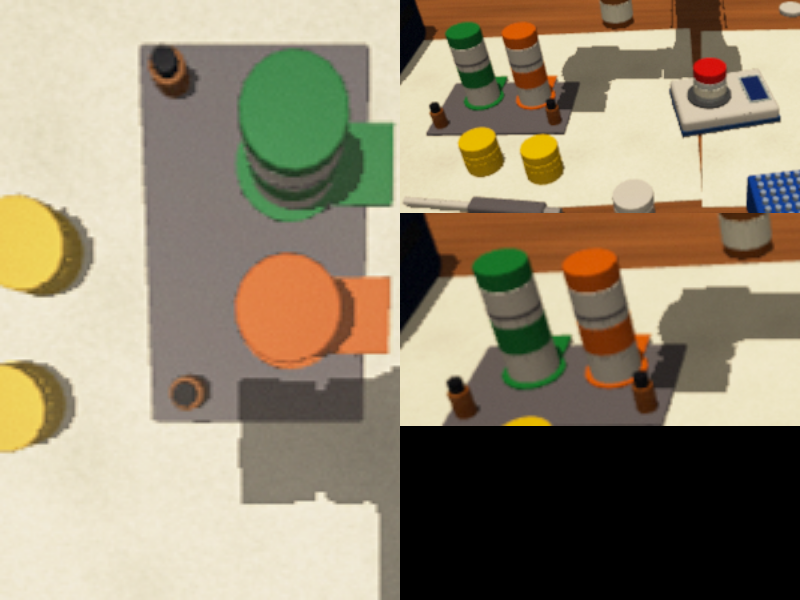

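The final view shows both canisters upright on their own spots: the orange cap at (288,309) is about 1 mm off and the green cap at (293,109) about 2.5 mm off. The jar is on the plate, both vials are standing, and the arm is clear.

```bash
python3 -c "
from plant import *
print(close_job())"
```

```text
the job is handed in; nothing more can be done
None
```

The job is handed in at about 41 s: the jar stands on the reader plate about 1 mm off centre, the orange and green canisters are back upright on their own spots about 1 mm and 2.5 mm off centre, and both vials are still standing; the judge's result was not shown.

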